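# Set a support leg to its length mark and shut the cam lever while holding it

## Robot

A 6-joint arm with a two-finger parallel gripper is mounted at the origin on the work surface; the furniture and walls round the work are solid. World frame = base frame: x ahead of the robot, y to its left, z up, the work surface at z = 0. Lengths are in m, angles in degrees, forces in N, time in s.
With the tool pointing down it reaches from about 0.25 to 0.725 m from the base axis. Payload 9.7 kg.
Tool frame: the origin (TCP) lies at the very end of the fingers, on their centre line; the grasp point (between the pads) lies 19 mm behind it; y points along the fingers, x is the direction in which the jaws open and shut, and the axes are right-handed (so a half turn about y gives the same grasp; the last joint's range is limited). The gripper opens to 85 mm and grips with 20 to 120 N. Pads are 22 mm wide; open, the fingers measure 114 mm over their backs; the gripper's body (76 mm by 85 mm) begins 54 mm behind the grasp point. The pads swing forward as they close: fully open they stand 13 mm farther back than shut.
Start: joints at [64.802, 4.979, 10.078, 95.1, 0, 90], TCP at [0.234, 0.498, 0.231] pointing down, gripper open.
Joint ranges: [-179.16, 179.16], [-48.56, 103.87], [-65.8, 70.77], [-126.05, 130.52], [-82.76, 87.17], [-180, 180]. Speed limits (degrees/s): [127.2, 127.2, 147.25, 180, 180, 180].

## Interface

Orientations are given as [roll, pitch, yaw] about the fixed x, y, z axes, in that order (R = Rz(yaw) Ry(pitch) Rx(roll)).
In Python, from workcell import bot gives the robot as it stands.
- The arm moves only by the shell command python3 -m jog 'ROWS' [FORCE]. ROWS is JSON, a list of rows, each an object with "rotation": the turn, a rotation vector about the world's x, y, z in degrees, a list of three; "travel": the shift along the world's x, y, z in mm, a list of three; "jaw": the gripper command: -1 is shut, 1 is fully open, values between are in proportion. In form: [{"rotation": [rx, ry, rz], "travel": [x, y, z], "jaw": jaw}, ...]. A call has 1 to 8 rows; each row shifts and turns the commanded pose from where the row before left it; what a row does not reach is not made up. A row lasts 1/8 s, in which the tool goes at most 62.5 mm and 10.7 degrees, less where a joint would pass 70% of its speed; a pose out of reach is approached as far as the arm can. A call with a gripper value outside its range is refused whole. The fingers move at their own pace and stop on an object; FORCE is the grip in N (left out, the last holds). Time passes only in rows, so rows that do not move let the fingers close. It gives the time, the measured TCP pose, the force and the opening at its end, in the units of the state.
- bot.get_obs(): the state, without advancing time (a new reading comes with each control period).
- bot.camera(name): name is "scene" or "top" or "wrist"; returns the picture (384x512x3 uint8, red, green, blue); there is no depth.
- bot.camera_params(name): a dict with "K" (3x3 intrinsics, pixels), "view" (4x4, takes a point from world to camera coordinates). Camera axes: x right, y up, looking along -z (the intrinsics and any distortion apply to the point x, -y, -z); pixel columns grow to the right and rows downward; lengths in m; the calibration is good to about 2 mm. A picture is of the moment at which its call begins: read the wrist's pose just before it. camera_params takes no time and is no camera call; for the wrist camera it gives the pose at the moment of the call.
- bot.job_done(): hands the job in, once; it reports no verdict.
Trained networks look in the newest picture that a camera, given by its name, has taken for a name from the list of things; names that differ only in an ending like _2 or _b are one class to them, and where a whole thing is asked for, a point or a joint stands for the part that bears it (a point fixed in the world has none). Each returns a list of dicts, best first, with "score" (0 to 1); they miss things now and then, are a little off and sometimes report something else, mostly with a low value. They report only what shows in the picture. A call takes as long as a camera call. They do not tell look-alikes from the thing itself.
- bot.recognise(camera, thing): "xy" ([column, row] in pixels, amid what is visible of it).
- bot.trace(camera, thing): "mask" (384x512 bool, what is visible of it) and "xy" ([column, row] in pixels, amid what is visible of it).
The state is a dict: "time": time; "q": joint angles; "qd": joint speeds; "joint_efforts": joint torques, N m; "ee_pos": TCP position; "tcp_rot": TCP orientation; "wrist_force": force on the tool from outside, world axes, zero at the start; "torque": the same for the moment, N m; "opening": finger opening in m.
Only numpy, scipy, OpenCV 4.12 (cv2) and the standard library are available. Lean on these libraries where they do the work, as an engineer would, in place of code of your own. Each camera call takes 0.05 s, during which the arm holds its last target.

## Task

Take the support leg with the red band and cap out of the rack and put its steel end down into the bore of the cam clamp until the collar's top rim is level with the middle of the red band (the rim must still cut the band). Hold the leg at that mark and, without letting go of it or letting it slide through, swing the orange cam lever fully closed (counter-clockwise seen from above) against its stop, for instance with the side of the fingers that hold the leg by turning the hand. Finish still gripping the leg at its mark with the lever closed, and leave everything else as it stands, the leg with the yellow band too.

Things in the scene. Friction and masses are not known exactly. Their poses are not given: they have to be found in the camera images.
- leg_red: loose leg, 120 mm long, 0.14 kg, upright in either of the rack's holes. Origin at its lower tip, z up. Steel rod of 12 mm diameter from 0 to 65 mm (lowest 7 mm taper to 6 mm), red band round it from 40 to 50 mm, black rubber grip sleeve of 24 mm diameter from 65 to 120 mm with a red cap (top 14 mm). In the rack the sleeve rests on the top plate: sleeve 75 to 130 mm above the bench. Turns freely.
- leg_red_mark (a point): centre of the red band on the axis of the red leg, 45 mm above its tip and 20 mm below the grip sleeve
- leg_yellow: the other leg, the same shape with yellow band and cap, in the rack's other hole, 84 mm away; leave it there
- rack: rack fixed on the bench, plywood foot 70 x 190 mm, aluminium top plate 60 x 180 mm whose top is at 75 mm, two 15 mm holes at y = +42 and -42 mm in its frame. Origin at the centre of its underside.
- clamp: cam clamp fixed on the bench: grey foot 116 mm square, 8 mm thick; upright aluminium collar of 39 mm diameter, top at 75 mm, with a vertical bore of 15 mm down to the foot. Origin under its centre, z up. Two dark stop pins, 42 mm from the axis, 80 mm high, end the lever's swing. It does not grip the leg by itself: let go, the leg drops 20 mm until its sleeve sits on the collar.
- collar_mouth (a point): centre of the bore at the collar's top rim, 75 mm above the bench, z up; the middle of the red band belongs here
- cam_lever (a joint): angle of the cam lever about the bore's vertical axis, rad: 0 to 0.2 open (start), 1.05 fully closed at the stop pin. Closes counter-clockwise seen from above, stays where it is left, takes about 0.06 N m (3 N at the flag). Its flag points at -2.1 rad + this angle in the clamp's frame, counted from the clamp's x axis towards its y axis.
- flag (a point): centre of the lever's upright orange flag: a radial plate 6 mm thick, 19 to 48 mm from the bore's axis, 79 to 135 mm above the bench, so that fingers which hold the leg's sleeve at the mark push it when the hand turns about the leg. x axis radially outwards, z up.
- tape_measure: yellow tape measure, 41 x 80 x 65 mm, bystander
- oring_tin: open tin of 68 mm diameter, 22 mm high, bystander
- screwdriver: screwdriver with red handle, 215 mm long, lying, bystander
There are look-alikes about, which are no part of the job. What is meant by the clamp is not purple, and is the larger of those in its own colour.

How it is judged (in metres and radians):
On the way:
1. the red leg is in the bore and held with its band at the collar's rim while the lever is still open (z of leg_red_mark in the frame of collar_mouth between -0.005 and 0.005 m and horizontal distance between leg_red_mark and collar_mouth below 0.004 m and angle between leg_red's own z axis and vertical below 0.1 rad and contact force between the fingers and leg_red above 2 N and value of joint cam_lever below 0.35 rad), for 0.2 s.
At the end, for the whole second after the job is handed in: the fingers grip the red leg (more than 2 N) in the bore, upright, the middle of its red band within 5 mm of the collar's rim in height, so that the rim cuts the band; the lever is closed (more than 0.95 of 1.05 rad); the leg is at rest and the yellow leg still in its place (z of leg_red_mark in the frame of collar_mouth between -0.005 and 0.005 m and horizontal distance between leg_red_mark and collar_mouth below 0.004 m and angle between leg_red's own z axis and vertical below 0.1 rad and contact force between the fingers and leg_red above 2 N and value of joint cam_lever above 0.95 rad and linear speed of leg_red below 0.02 m/s and distance of leg_yellow from where it was at the start of the episode below 0.015 m); the arm keeps its last pose, push and grip.
It fails at once if the leg drops or is pushed through the collar, its band's middle more than 10 mm below the rim (z of leg_red_mark in the frame of collar_mouth below -0.01 m and horizontal distance between leg_red_mark and collar_mouth below 0.012 m).
It fails at once if the lever is swung while the leg is not at its mark (middle of the band more than 8 mm from the rim) (value of joint cam_lever above 0.4 rad and not (z of leg_red_mark in the frame of collar_mouth between -0.008 and 0.008 m and horizontal distance between leg_red_mark and collar_mouth below 0.008 m)).
It fails at once if the leg is let go while the lever is swung (value of joint cam_lever above 0.4 rad and contact force between the fingers and leg_red below 0.2 N).
It fails at once if a bystander is knocked away (yellow leg more than 15 mm, others more than 30 mm) (distance of leg_yellow from where it was at the start of the episode above 0.015 m or distance of any of tape_measure, oring_tin, screwdriver from where it was at the start of the episode above 0.03 m).
It also fails if it takes over 48 s, if anything falls off the work surface, if the arm or the gripper's body presses on something with over 40 N, if the wrist force passes 120 N, or if a joint passes its speed limit or range.

## Working session

There is one attempt and no reset: what is moved stays moved. The work goes in short steps, Python scripts to look and compute and a shell command to move; the robot and the scene stay as the last step left them, time stands still between calls to the robot, and variables do not carry over. Pictures are saved under pics/ and viewed, and the job is handed in when it is done.

```bash
ls; mkdir -p pics; python3 - <<'E'
from workcell import bot
import cv2
o=bot.get_obs(); print(o)
for c in ["scene","top","wrist"]:
    im=bot.camera(c); cv2.imwrite(f"pics/{c}0.png",im[:,:,::-1])
    p=bot.camera_params(c); print(c,p)
E
```

```text
pics
{'time': 0.0, 'q': array([ 6.48025623e+01,  5.01050602e+00,  1.00326153e+01,  9.51000864e+01,
       -4.37346823e-04,  9.00016603e+01]), 'qd': array([ 0.01015042,  0.00368197,  0.03841612, -0.0381806 , -0.04010655,
        0.07115206]), 'joint_efforts': array([ 4.45998558e-04, -5.20385385e+01,  4.64806545e+01,  1.63543207e-02,
        6.12653548e-05,  9.75565655e-06]), 'ee_pos': array([0.2340539 , 0.49744249, 0.23057231]), 'tcp_rot': array([-9.00004396e+01,  7.79771038e-02,  6.48009020e+01]), 'wrist_force': array([-0.24365537, -0.29341864, -0.43627601]), 'torque': array([-0.0032761 ,  0.00374296,  0.02214285]), 'opening': 0.08557098093008866}
scene {'K': array([[423.93417509,   0.        , 249.21000274],
       [  0.        , 423.93417509, 189.93990285],
       [  0.        ,   0.        ,   1.        ]]), 'view': array([[ 0.80218281, -0.59706744, -0.00363499, -0.45696464],
       [ 0.26041364,  0.34438425,  0.90198904, -0.23185529],
       [-0.53729645, -0.7245067 ,  0.43174364, -0.91177092],
       [ 0.        ,  0.        ,  0.        ,  1.        ]])}
top {'K': array([[418.8
[... 212 characters left out ...]
      [ 0.98973249,  0.01477153,  0.14216679, -0.55965551],
       [-0.14201783, -0.01069186,  0.98980635, -1.08078129],
       [ 0.        ,  0.        ,  0.        ,  1.        ]])}
wrist {'K': array([[277.99587808,   0.        , 262.13536951],
       [  0.        , 277.99587808, 194.90014697],
       [  0.        ,   0.        ,   1.        ]]), 'view': array([[ 4.26510470e-01,  9.04482108e-01, -9.66607109e-04,
        -5.48268359e-01],
       [-8.69829665e-01,  4.09876591e-01, -2.74586113e-01,
         3.54946396e-02],
       [-2.47962037e-01,  1.17954636e-01,  9.61562027e-01,
        -3.77739386e-01],
       [ 0.00000000e+00,  0.00000000e+00,  0.00000000e+00,
         1.00000000e+00]])}
```

View pics/scene0.png

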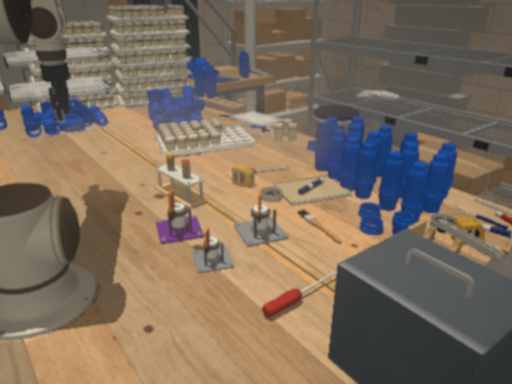

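View pics/top0.png

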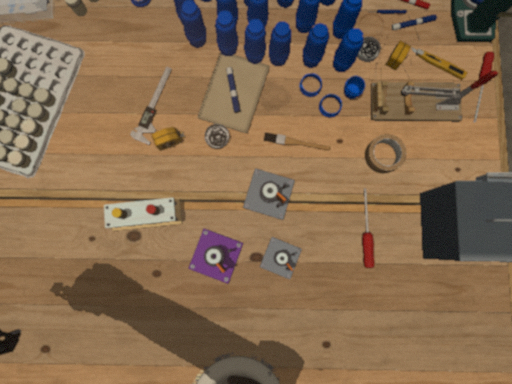

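View pics/wrist0.png

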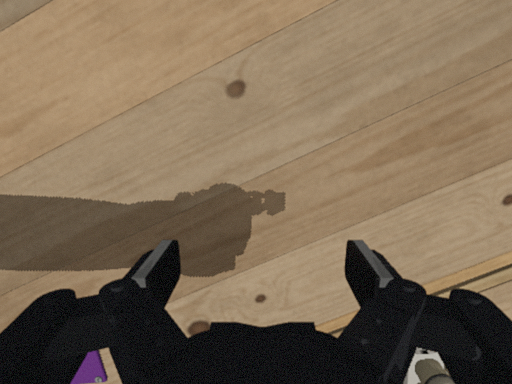

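The candidates in the top picture are three clamps and two legs. The clamps are purple at (215,257), small grey at (282,257) and larger grey at (269,192). The red-capped leg is at (152,210) and the yellow-capped one at (117,213). I choose the larger grey clamp and the red-capped leg, and will check both in a crop.

```bash
cat > h.py <<'E'
from workcell import bot
import numpy as np, cv2
def ray(c,px):
    p=bot.camera_params(c);K=p["K"];V=p["view"];R=V[:3,:3];t=V[:3,3]
    d=np.array([(px[0]-K[0,2])/K[0,0],-(px[1]-K[1,2])/K[1,1],-1]);return -R.T@t,R.T@d
def atz(c,px,z):
    o,d=ray(c,px);return o+d*(z-o[2])/d[2]
def proj(c,P,p=None):
    p=p or bot.camera_params(c);K=p["K"];P=np.atleast_2d(P)
    q=P@p["view"][:3,:3].T+p["view"][:3,3]
    return np.c_[K[0,0]*q[:,0]/-q[:,2]+K[0,2],K[1,1]*-q[:,1]/-q[:,2]+K[1,2]]
def tri(o1,d1,o2,d2):
    A=np.zeros((3,3));b=np.zeros(3)
    for o,d in((o1,d1),(o2,d2)):
        d=d/np.linalg.norm(d);M=np.eye(3)-np.outer(d,d);A+=M;b+=M@o
    return np.linalg.solve(A,b)
E
python3 - <<'E'
from h import *
t=cv2.imread("pics/top0.png");s=cv2.imread("pics/scene0.png")
a=cv2.resize(t[150:290,90:310],(792,504),interpolation=cv2.INTER_CUBIC);cv2.imwrite("pics/topc.png",a)
a=cv2.resize(s[145:275,145:295],(692,600),interpolation=cv2.INTER_CUBIC);cv2.imwrite("pics/scc.png",a)
for c in["top","scene"]:
    bot.camera(c)
    for n in["leg_red","clamp","rack","cam_lever","flag","tape_measure","oring_tin","screwdriver"]:
        for r in bot.trace(c,n)[:4]:
            ys,xs=np.nonzero(r["mask"]);(cc,sz,an)=cv2.minAreaRect(np.c_[xs,ys].astype(np.float32)) if len(xs) else (0,0,0)
            print(c,n,round(r["score"],2),np.round(r["xy"],1),len(xs),np.round(sz,1),np.round(atz(c,r["xy"],0.),3))
print(bot.get_obs()["time"])
E
```

```text
top clamp 0.94 [268.  192.5] 1772 [42.9 42.7] [ 0.551 -0.072  0.   ]
top clamp 0.66 [151.3 208.3] 121 [10. 13.] [0.502 0.249 0.   ]
top clamp 0.61 [280.5 256.6] 1007 [32.7 32.3] [ 0.377 -0.107  0.   ]
top clamp 0.57 [218.  251.1] 1838 [42.7 44.1] [0.389 0.062 0.   ]
top rack 0.65 [141.1 213.6] 1718 [27.3 76.7] [0.487 0.277 0.   ]
top cam_lever 0.6 [279.3 196.5] 106 [22.4 10.4] [ 0.54  -0.103  0.   ]
top cam_lever 0.56 [218.6 260.5] 222 [25. 21.] [0.363 0.06  0.   ]
top flag 0.53 [288.7 262.9] 53 [20.9 13.3] [ 0.36 -0.13  0.  ]
top flag 0.44 [275.6 192.9] 185 [26.8 19. ] [ 0.55  -0.093  0.   ]
top tape_measure 0.94 [167.3 135.1] 566 [21. 31.] [0.71  0.214 0.   ]
top screwdriver 0.77 [370.3 249.7] 417 [48.1 11.2] [ 0.399 -0.35   0.   ]
scene leg_red 0.5 [186.7 166.8] 159 [34.  8.] [0.619 0.455 0.   ]
scene clamp 0.83 [260.5 224.7] 1349 [52.5 43. ] [ 0.576 -0.045  0.   ]
scene clamp 0.67 [178.5 224.7] 1432 [52.8 45. ] [0.392 0.094 0.   ]
scene clamp 0.67 [282.2 301.5] 725 [16.2 81. ] [ 0.414 -0.326  0.   ]
scene clamp 0.63 [211.  256.5] 1040 [41.4 38.5] [ 0.382 -0.094  0.   ]
scene rack 0.81 [181.4 185.4] 1024 [57.7 30.9] [0.524 0.321 0.   ]
scene cam_lever 0.7 [259.9 212.2] 178 [28.4 18.9] [0.619 0.014 0.   ]
scene cam_lever 0.54 [168.9 206. ] 205 [27.3 16.5] [0.422 0.212 0.   ]
scene cam_lever 0.46 [208.3 245.2] 153 [22.1 15.3] [ 0.403 -0.046  0.   ]
scene flag 0.8 [174.1 210.3] 253 [27.6 19.6] [0.422 0.178 0.   ]
scene flag 0.74 [259.1 212.7] 186 [26.8 18.8] [0.615 0.013 0.   ]
scene flag 0.58 [208.4 243.7] 168 [24. 15.] [ 0.407 -0.04   0.   ]
scene tape_measure 0.81 [242.9 178.7] 421 [22. 23.] [0.722 0.241 0.   ]
scene oring_tin 0.74 [272.9 193. ] 296 [15. 21.] [0.733 0.091 0.   ]
scene screwdriver 0.7 [281.8 301.7] 737 [15.8 81.5] [ 0.413 -0.326  0.   ]
1.05
```

View pics/topc.png

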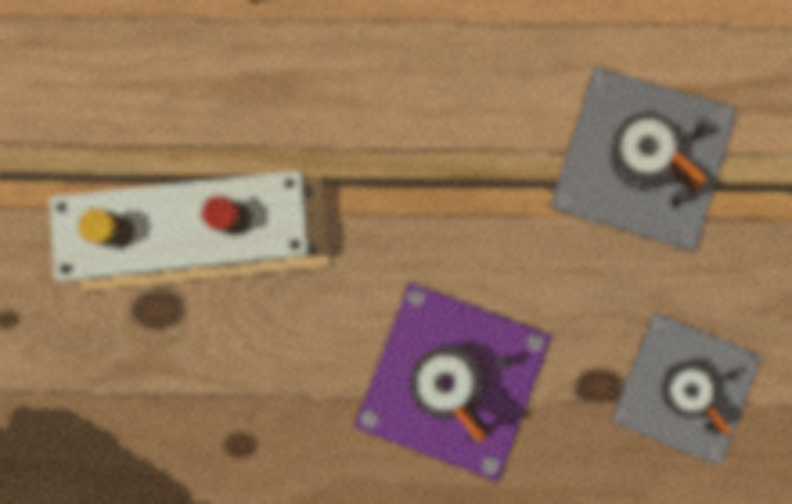

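View pics/scc.png

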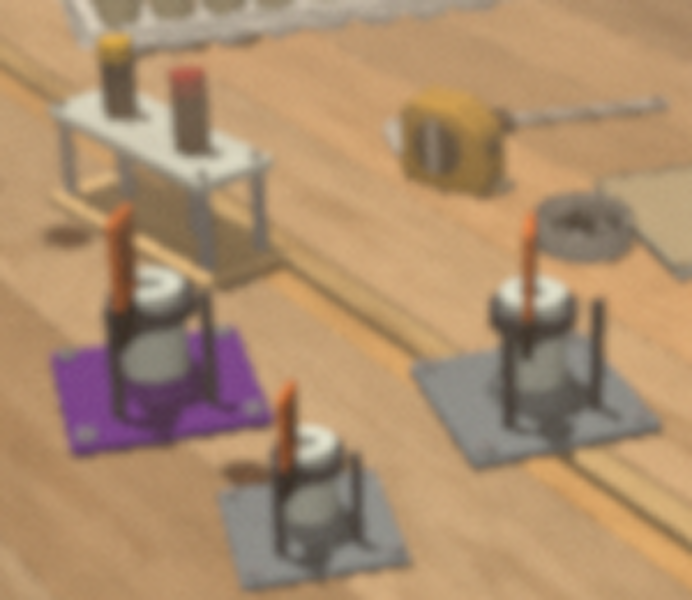

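```bash
python3 - <<'E'
from h import *
r=lambda x:np.round(x,4)
S=lambda x,y:(145+x/4.613,145+y/4.613);T=lambda x,y:(90+x/3.6,150+y/3.6)
for n,tp,sp,z in[("cap",T(220,212),S(187,73),.13),("ycap",T(98,225),S(115,40),.13),("mouth",T(648,146),S(537,292),.075)]:
    print(n,tp,r(atz("top",tp,z)),r(atz("scene",sp,z)),r(tri(*ray("top",tp),*ray("scene",sp))))
a=atz("top",T(676,156),.135);b=atz("top",T(706,184),.135);print("flag",a,b,np.degrees(np.arctan2(*(b-a)[1::-1])))
# clamp foot corners
c=[atz("top",T(*q),.008) for q in[(597,67),(737,107),(697,250),(552,207)]]
print(r(c),r(np.mean(c,0)));d=c[1]-c[0];print(np.degrees(np.arctan2(d[1],d[0])),np.linalg.norm(d))
E
```

```text
cap (151.11111111111111, 208.88888888888889) [0.4893 0.2181 0.13  ] [0.4917 0.2154 0.13  ] [0.4908 0.2174 0.1295]
ycap (117.22222222222223, 212.5) [0.4792 0.3006 0.13  ] [0.4823 0.2988 0.13  ] [0.4807 0.2997 0.1301]
mouth (270.0, 190.55555555555554) [ 0.5463 -0.0743  0.075 ] [ 0.5505 -0.08    0.075 ] [ 0.5493 -0.0762  0.0733]
flag [ 0.53161478 -0.09078457  0.135     ] [ 0.51284973 -0.1111547   0.135     ] -132.65140522320027
[[ 0.6161 -0.0374  0.008 ]
 [ 0.5865 -0.145   0.008 ]
 [ 0.4766 -0.1148  0.008 ]
 [ 0.5075 -0.0047  0.008 ]] [ 0.5467 -0.0755  0.008 ]
-105.37031751057225 0.11158194710023266
```

Both crops agree: the target clamp is the larger grey one at about (0.548, -0.075), with its flag at about -133°. The red leg is at about (0.490, 0.217). I'll move above the rack with the jaw axis at -20°.

```bash
python3 -m jog '[{"rotation":[0,0,-10.5],"travel":[32,-34,0],"jaw":1},{"rotation":[0,0,-10.5],"travel":[32,-34,0],"jaw":1},{"rotation":[0,0,-10.5],"travel":[32,-34,0],"jaw":1},{"rotation":[0,0,-10.5],"travel":[32,-34,0],"jaw":1},{"rotation":[0,0,-10.5],"travel":[32,-34,0],"jaw":1},{"rotation":[0,0,-10.5],"travel":[32,-34,0],"jaw":1},{"rotation":[0,0,-10.5],"travel":[32,-34,0],"jaw":1},{"rotation":[0,0,-10.5],"travel":[32,-34,0],"jaw":1}]' 40
python3 -m jog '[{"rotation":[0,0,0],"travel":[0,0,0],"jaw":0.2},{"rotation":[0,0,0],"travel":[0,0,0],"jaw":0.2},{"rotation":[0,0,0],"travel":[0,0,0],"jaw":0.2}]'
python3 - <<'E'
from h import *
o=bot.get_obs();print(o["q"],o["ee_pos"],o["tcp_rot"],o["opening"])
im=bot.camera("wrist");cv2.imwrite("pics/w1.png",im[:,:,::-1])
for n in["leg_red","leg_red_mark"]:
  for r in bot.recognise("wrist",n):print(n,r)
print(proj("wrist",[[.4908,.2174,.13],[.48,.2997,.13],o["ee_pos"]]))
E
```

```text
time: 2.05
ee_pos: [0.4911, 0.2244, 0.2314]
tcp_rot: [-90.0, -0.0, -19.5]
wrist_force: [0.2, 1.4, 0.3]
opening: 0.0851
time: 2.42
ee_pos: [0.4896, 0.2264, 0.2314]
tcp_rot: [-90.0, 0.0, -19.1]
wrist_force: [0.7, -0.7, 0.1]
opening: 0.051
[2.48165845e+01 3.50808368e+00 8.53322106e+00 9.50189629e+01
 8.93919579e-03 1.33888577e+02] [0.48956713 0.22643275 0.2314172 ] [-8.99892771e+01  1.74731320e-03 -1.90719914e+01] 0.05103635212659006
leg_red {'xy': [266.9, 196.5], 'score': 0.75}
leg_red_mark {'xy': [264.5, 196.3], 'score': 0.88}
[[266.14812942 202.283554  ]
 [222.39004794 118.29292038]
 [261.42421431 242.85800609]]
```

View pics/w1.png

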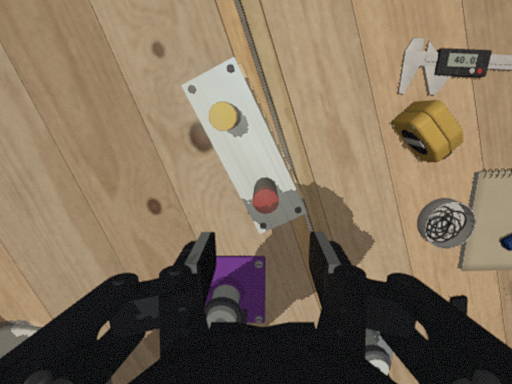

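```bash
python3 - <<'E'
from h import *
im=cv2.imread("pics/w1.png")
cv2.imwrite("pics/w1c.png",cv2.resize(im[165:235,225:305],None,fx=8,fy=8,interpolation=cv2.INTER_CUBIC))
hsv=cv2.cvtColor(im,cv2.COLOR_BGR2HSV);m=(((hsv[...,0]<8)|(hsv[...,0]>170))&(hsv[...,1]>130)&(hsv[...,2]>60)).astype(np.uint8);m[:, :225]=0;m[:,305:]=0;m[:165]=0;m[235:]=0
ys,xs=np.nonzero(m);print(xs.min(),xs.max(),ys.min(),ys.max(),xs.mean(),ys.mean(),len(xs))
print(atz("wrist",(xs.mean(),ys.mean()),.128))
# predicted outline
a=np.linspace(0,2*np.pi,40)
for c in[(.4908,.2174),(.489,.217),(.4908,.2194)]:
  P=np.r_[np.c_[c[0]+.012*np.cos(a),c[1]+.012*np.sin(a),a*0+.13],np.c_[c[0]+.012*np.cos(a),c[1]+.012*np.sin(a),a*0+.116]]
  q=proj("wrist",P);print(c,q.min(0),q.max(0))
E
```

```text
253 277 191 212 264.42364532019707 200.54679802955664 203
[0.48966532 0.21890618 0.128     ]
(0.4908, 0.2174) [253.07629987 185.88181229] [279.24387524 214.61743251]
(0.489, 0.217) [251.37350014 186.86703614] [277.51525815 215.59952494]
(0.4908, 0.2194) [252.34004903 183.95387548] [278.56152619 212.69569447]
```

View pics/w1c.png

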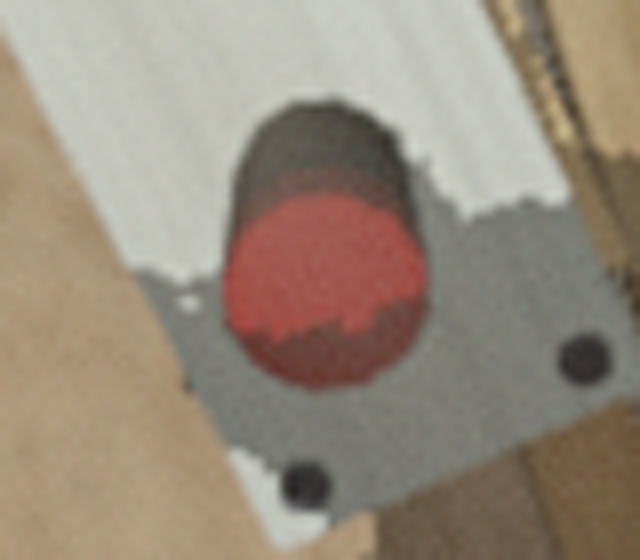

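```bash
python3 - <<'E'
from h import *
print(atz("wrist",(265.7,201.2),.13), bot.get_obs()["ee_pos"])
E
```

```text
[0.49074939 0.21851768 0.13      ] [0.48966762 0.22637879 0.23146905]
```

```bash
python3 -m jog '[{"rotation":[0,0,0],"travel":[1,-8,-15],"jaw":0.2},{"rotation":[0,0,0],"travel":[0,0,-30],"jaw":0.2},{"rotation":[0,0,0],"travel":[0,0,-40],"jaw":0.2},{"rotation":[0,0,0],"travel":[0,0,-40],"jaw":0.2},{"rotation":[0,0,0],"travel":[0,0,-22],"jaw":0.2},{"rotation":[0,0,0],"travel":[0,0,0],"jaw":0.2}]' 40
python3 - <<'E'
from h import *
im=bot.camera("wrist");cv2.imwrite("pics/w2.png",im[:,:,::-1])
E
```

```text
time: 3.32
ee_pos: [0.4899, 0.2176, 0.0828]
tcp_rot: [-90.1, 0.1, -19.1]
wrist_force: [0.2, 0.1, 0.4]
opening: 0.0515
```

View pics/w2.png

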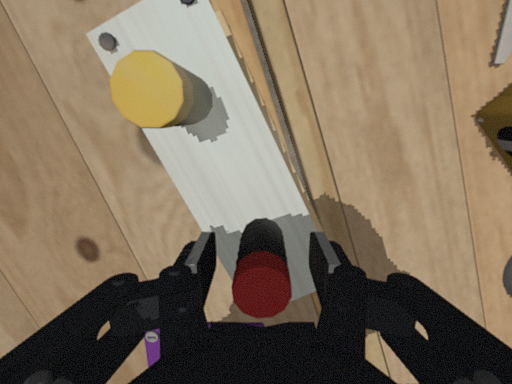

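The red leg, with its cap at (262,282), stands centred between the fingers, so I'll close.

```bash
python3 -m jog '[{"rotation":[0,0,0],"travel":[0,0,0],"jaw":-1},{"rotation":[0,0,0],"travel":[0,0,0],"jaw":-1},{"rotation":[0,0,0],"travel":[0,0,0],"jaw":-1},{"rotation":[0,0,0],"travel":[0,0,0],"jaw":-1},{"rotation":[0,0,0],"travel":[0,0,0],"jaw":-1},{"rotation":[0,0,0],"travel":[0,0,0],"jaw":-1}]' 60
```

```text
time: 4.12
ee_pos: [0.4916, 0.2182, 0.0859]
tcp_rot: [-89.9, -0.1, -19.2]
wrist_force: [-3.5, 1.0, 6.3]
opening: 0.0228
```

```bash
python3 -m jog '[{"rotation":[0,0,0],"travel":[0,0,5],"jaw":-1},{"rotation":[0,0,0],"travel":[0,0,10],"jaw":-1},{"rotation":[0,0,0],"travel":[0,0,25],"jaw":-1},{"rotation":[0,0,0],"travel":[0,0,35],"jaw":-1},{"rotation":[0,0,0],"travel":[0,0,35],"jaw":-1},{"rotation":[0,0,0],"travel":[0,0,25],"jaw":-1},{"rotation":[0,0,0],"travel":[0,0,0],"jaw":-1}]' 60
python3 - <<'E'
from h import *
for c in["wrist","scene"]:
  im=bot.camera(c);cv2.imwrite(f"pics/{c}3.png",im[:,:,::-1])
s=cv2.imread("pics/scene3.png");cv2.imwrite("pics/sc3c.png",cv2.resize(s[80:230,120:270],(600,600),interpolation=cv2.INTER_CUBIC))
o=bot.get_obs();print(o["ee_pos"],o["wrist_force"],o["torque"])
E
```

```text
time: 5.0
ee_pos: [0.492, 0.2179, 0.2216]
tcp_rot: [-89.9, -0.2, -19.2]
wrist_force: [-0.3, 0.7, -2.2]
opening: 0.0227
[0.49118323 0.21761253 0.21864771] [ 0.19680478 -0.20247265 -1.11241797] [0.00965575 0.03279634 0.00827522]
```

View pics/sc3c.png

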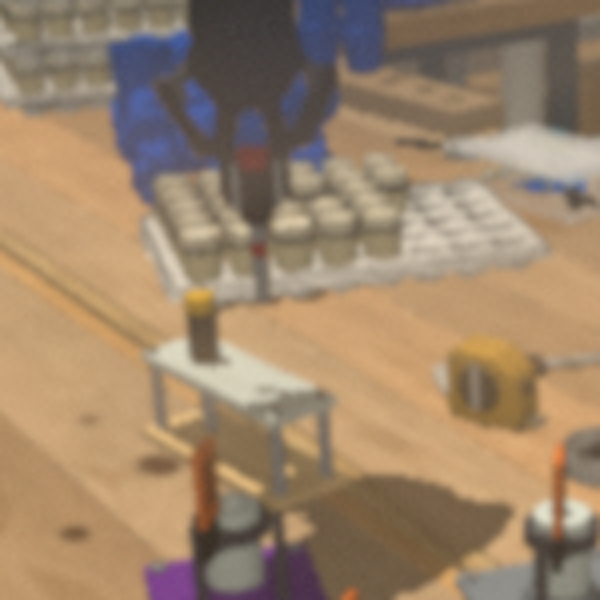

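View pics/wrist3.png

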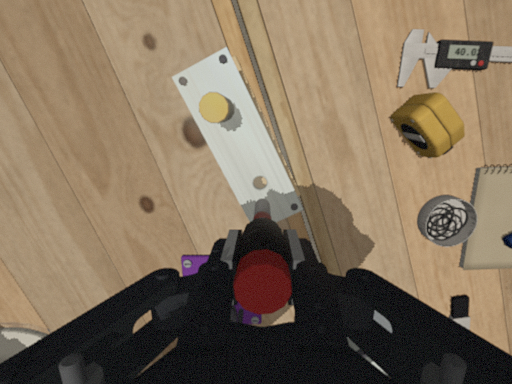

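The red leg is held upright. The band is at (257,249) in the crop and the yellow leg is undisturbed. I'll go just beyond the clamp, higher up, so the wrist camera can see its mouth.

```bash
python3 -m jog '[{"rotation":[0,0,0],"travel":[3,-25,15],"jaw":-1},{"rotation":[0,0,0],"travel":[6,-50,15],"jaw":-1},{"rotation":[0,0,0],"travel":[7,-55,0],"jaw":-1},{"rotation":[0,0,0],"travel":[7,-55,0],"jaw":-1},{"rotation":[0,0,0],"travel":[7,-55,0],"jaw":-1},{"rotation":[0,0,0],"travel":[6,-55,0],"jaw":-1},{"rotation":[0,0,0],"travel":[4,-45,0],"jaw":-1},{"rotation":[0,0,0],"travel":[0,-20,0],"jaw":-1}]' 60
python3 -m jog '[{"rotation":[0,0,0],"travel":[0,0,0],"jaw":-1},{"rotation":[0,0,0],"travel":[0,0,0],"jaw":-1},{"rotation":[0,0,0],"travel":[0,0,0],"jaw":-1},{"rotation":[0,0,0],"travel":[0,0,0],"jaw":-1}]' 60
python3 - <<'E'
from h import *
import json
o=bot.get_obs();print(o["ee_pos"],o["tcp_rot"],o["q"])
p=bot.camera_params("wrist");np.savez("pics/w4.npz",**p);im=bot.camera("wrist");cv2.imwrite("pics/w4.png",im[:,:,::-1])
print("cam",-p["view"][:3,:3].T@p["view"][:3,3])
print(proj("wrist",[.548,-.0755,.075]))
E
```

```text
time: 6.1
ee_pos: [0.5307, -0.1444, 0.2474]
tcp_rot: [-90.0, 0.1, -19.3]
wrist_force: [-0.2, -0.2, -1.4]
opening: 0.0229
time: 6.6
ee_pos: [0.5313, -0.1415, 0.2494]
tcp_rot: [-90.0, -0.0, -19.1]
wrist_force: [0.1, -0.6, -0.6]
opening: 0.0226
[ 0.53125307 -0.14148373  0.24943669] [-8.99955878e+01 -1.53909898e-02 -1.91252732e+01] [-1.49146087e+01  5.38142774e+00  1.25421331e+01  9.71450320e+01
  3.27024115e-03  9.42106644e+01]
cam [ 0.55383427 -0.07710945  0.39112148]
[[256.37883614 115.87994726]]
```

View pics/w4.png

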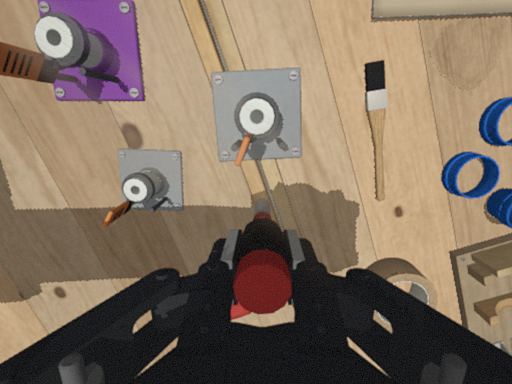

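```bash
python3 - <<'E'
from h import *
im=cv2.imread("pics/w4.png")
a=cv2.resize(im[80:180,205:310],(630,600),interpolation=cv2.INTER_CUBIC);cv2.imwrite("pics/w4a.png",a)
a=cv2.resize(im[190:270,225:300],(600,640),interpolation=cv2.INTER_CUBIC)[:600];cv2.imwrite("pics/w4b.png",a)
E
```

```text
(no output)
```

View pics/w4a.png

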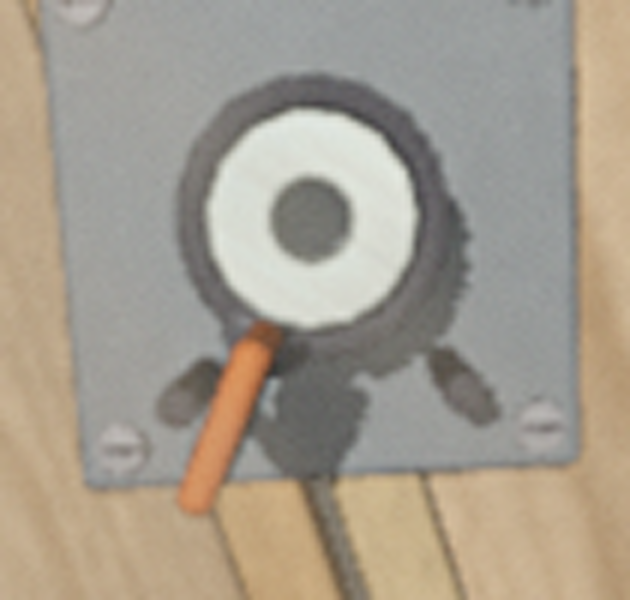

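View pics/w4b.png

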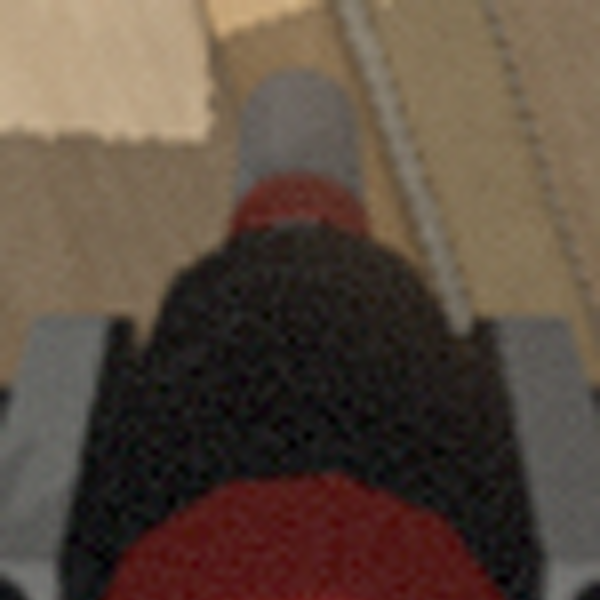

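```bash
python3 - <<'E'
from h import *
from scipy.optimize import least_squares
p=dict(np.load("pics/w4.npz"))
K=p["K"];V=p["view"]
def atzp(px,z):
    R=V[:3,:3];o=-R.T@V[:3,3];d=R.T@np.array([(px[0]-K[0,2])/K[0,0],-(px[1]-K[1,2])/K[1,1],-1]);return o+d*(z-o[2])/d[2]
m=atzp((256.95,116.35),.075);print("mouth",m)
f1=atzp((205+265/6,80+332/6),.135);f2=atzp((205+195/6,80+505/6),.135)
for f in(f1,f2):print("flag",f,np.hypot(*(f-m)[:2]),np.degrees(np.arctan2(*(f-m)[1::-1])))
ee=np.array([.53125,-.14148,.24944]);yaw=np.radians(-19.1)
fx=np.array([np.cos(yaw),np.sin(yaw),0]);fy=np.array([-fx[1],fx[0],0])
a=np.linspace(0,2*np.pi,73)
def circ(x,r,h,ty):
    ax=np.array([0,0,1.])+ty*fy;c=ee+x[0]*fx+x[1]*fy+np.array([0,0,x[2]])+ax*h
    return proj(None,c+r*(np.cos(a)[:,None]*fx+np.sin(a)[:,None]*fy),p)
def res(x):
    ty=x[3] if len(x)>3 else 0
    q=[circ(x,r,h,ty)[:,1].min() for r,h in((.012,.12),(.012,.065),(.006,.04),(.006,.007))]
    c=circ(x,.006,.025,ty)[:,0]
    return np.array([q[0]-249.4,q[1]-218,q[2]-211.5,q[3]-198.5,(c.min()+c.max())/2-262.25])
for x0 in([0,0,-.075],[0,0,-.075,0]):
    s=least_squares(res,x0,x_scale=[.01]*len(x0));print(s.x,s.fun,"mark-tcp dz",s.x[2]+.045)
print("tcp-frame", res([0,0,-.0755]))
E
```

```text
mouth [ 0.5484171  -0.07600105  0.075     ]
flag [ 0.53731181 -0.08945444  0.135     ] 0.017444810420126498 -129.53845328257827
flag [ 0.51814357 -0.11057151  0.135     ] 0.04595218607287947 -131.20880478625787
[ 0.0004187  -0.01508335 -0.1176365 ] [ 5.02386948e-01 -2.49726605e+00  4.25096814e-01  1.84537359e+00
 -3.90002697e-10] mark-tcp dz -0.0726364987200358
[ 0.00048356 -0.04192103 -0.21813759 -0.20059835] [ 1.02690769e-03  3.15786009e-03 -1.02650987e-02  6.03804762e-03
 -3.80850906e-12] mark-tcp dz -0.17313759062792772
tcp-frame [15.52185067 -1.88545031  0.10075016 -0.7912877  -0.5374842 ]
```

```bash
python3 - <<'E'
from h import *
from scipy.optimize import least_squares
p=dict(np.load("pics/w4.npz"))
ee=np.array([.53125,-.14148,.24944]);yaw=np.radians(-19.1)
fx=np.array([np.cos(yaw),np.sin(yaw),0]);fy=np.array([-fx[1],fx[0],0])
a=np.linspace(0,2*np.pi,73)
def circ(x,r,h,ty):
    ax=np.array([0,0,1.])+ty*fy;c=ee+x[0]*fx+x[1]*fy+np.array([0,0,x[2]])+ax*h
    return proj(None,c+r*(np.cos(a)[:,None]*fx+np.sin(a)[:,None]*fy),p)
def res(x):
    ty=x[3] if len(x)>3 else 0
    q=[circ(x,r,h,ty)[:,1].min() for r,h in((.012,.106),(.012,.065),(.006,.04),(.006,.007))]
    c=circ(x,.006,.025,ty)[:,0]
    return np.array([q[0]-249.4,q[1]-218,q[2]-211.5,q[3]-198.5,(c.min()+c.max())/2-262.25])
for x0 in([0,0,-.075],[0,0,-.075,0]):
    s=least_squares(res,x0,x_scale=[.01]*len(x0));print(np.round(s.x,4),np.round(s.fun,2),"mark-tcp dz",s.x[2]+.045)
print("tcp-frame", res([0,0,-.0755]))
E
```

```text
[ 0.0004 -0.0009 -0.0763] [ 0.09 -0.93  0.95 -0.   -0.  ] mark-tcp dz -0.031293209171265116
[ 0.0004 -0.0046 -0.091  -0.0348] [-0.09 -0.22  0.81 -0.5  -0.  ] mark-tcp dz -0.04601062915596274
tcp-frame [-0.90610225 -1.88545031  0.10075016 -0.7912877  -0.5374842 ]
```

```bash
python3 -m jog '[{"rotation":[0,0,0],"travel":[8,30,0],"jaw":-1},{"rotation":[0,0,0],"travel":[9,36,0],"jaw":-1},{"rotation":[0,0,0],"travel":[0,0,-20],"jaw":-1},{"rotation":[0,0,0],"travel":[0,0,-40],"jaw":-1},{"rotation":[0,0,0],"travel":[0,0,-24],"jaw":-1},{"rotation":[0,0,0],"travel":[0,0,0],"jaw":-1},{"rotation":[0,0,0],"travel":[0,0,0],"jaw":-1}]' 60
python3 - <<'E'
from h import *
P=[];
for c in["wrist","scene","top","top"]:
  o=bot.get_obs();P.append(o["ee_pos"]);
  im=bot.camera(c);cv2.imwrite(f"pics/{c}5.png",im[:,:,::-1])
print(np.round(P,4),o["wrist_force"],o["tcp_rot"])
s=cv2.imread("pics/scene5.png");cv2.imwrite("pics/sc5c.png",cv2.resize(s[150:250,210:310],(600,600),interpolation=cv2.INTER_CUBIC))
E
```

```text
time: 7.52
ee_pos: [0.5486, -0.0763, 0.1666]
tcp_rot: [-90.0, -0.1, -19.2]
wrist_force: [-0.8, 0.0, -1.2]
opening: 0.0225
[[ 0.5486 -0.0763  0.1666]
 [ 0.5487 -0.0763  0.1669]
 [ 0.5488 -0.0764  0.1669]
 [ 0.5487 -0.0764  0.1667]] [-0.26583404  0.46240442 -0.86719132] [-89.97637348  -0.11550407 -19.19890464]
```

View pics/sc5c.png

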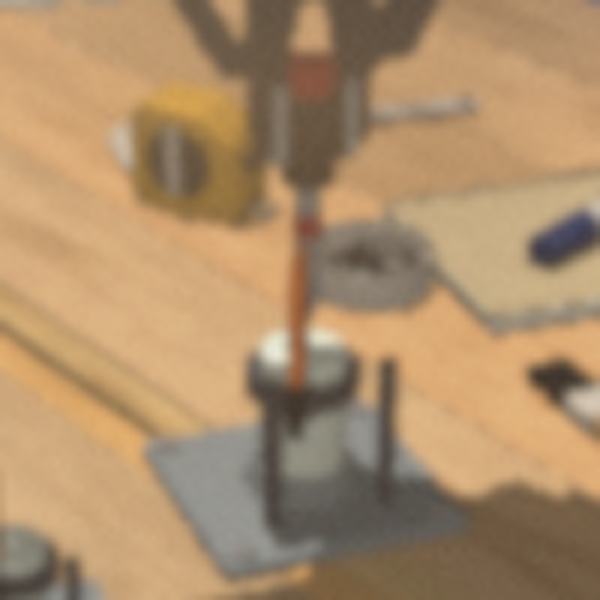

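View pics/wrist5.png

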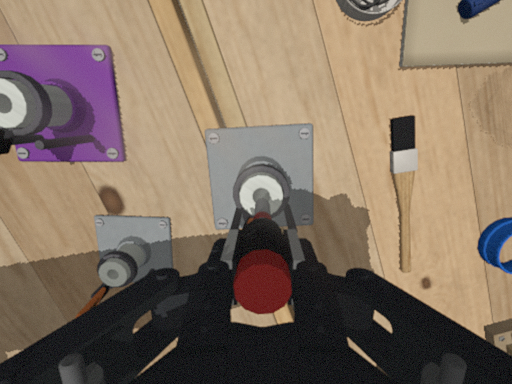

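```bash
python3 - <<'E'
from h import *
im=cv2.imread("pics/wrist5.png")
cv2.imwrite("pics/w5c.png",cv2.resize(im[150:225,222:302],None,fx=8,fy=8,interpolation=cv2.INTER_CUBIC)[:600])
E
```

```text
(no output)
```

View pics/w5c.png

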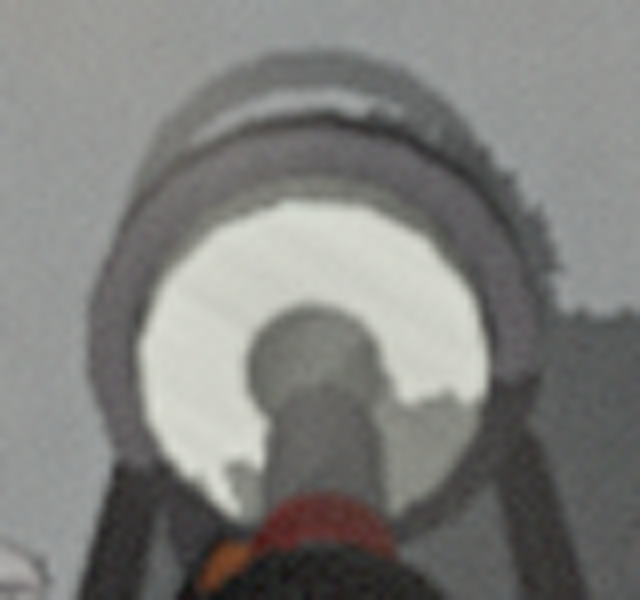

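```bash
python3 - <<'E'
from h import *
from scipy.optimize import least_squares
p=bot.camera_params("wrist");a=np.linspace(0,2*np.pi,73)
def C(c,r):return proj(None,np.array(c)+r*np.c_[np.cos(a),np.sin(a),0*a],p)
u=lambda x,y:(222+x/8,150+y/8)
def rm(v):
    q=C([v[0],v[1],.075],.0195);b=C([v[0],v[1],.075],.0075)
    return [q[:,0].min()-u(138,0)[0],q[:,0].max()-u(490,0)[0],q[:,1].min()-u(0,200)[1],b[:,0].min()-u(246,0)[0],b[:,0].max()-u(385,0)[0],b[:,1].min()-u(0,303)[1]]
s=least_squares(rm,[.548,-.076]);print("mouth",s.x,np.round(s.fun,2))
def rl(v): # rod: tip outline + band lower edge + sides
    q=C([v[0],v[1],v[2]+.007],.006);b=C([v[0],v[1],v[2]+.04],.006);m=C([v[0],v[1],v[2]+.025],.006)
    return [b[:,1].min()-u(0,493)[1],q[:,1].min()-u(0,383)[1],m[:,0].min()-u(268,0)[0],m[:,0].max()-u(383,0)[0],(v[2]-.0907)*2000]
s2=least_squares(rl,[.548,-.076,.09],x_scale=.01);print("leg",s2.x,np.round(s2.fun,2))
print("d",s.x-s2.x[:2],bot.get_obs()["ee_pos"])
E
```

```text
mouth [ 0.54853993 -0.0760853 ] [-0.23  0.41 -0.35  0.01 -0.19  0.37]
leg [ 0.54935072 -0.07682175  0.09067792] [ 0.07 -0.06 -0.99  0.99 -0.04]
d [-0.00081079  0.00073645] [ 0.54865904 -0.07639601  0.16644994]
```

```bash
python3 -m jog '[{"rotation":[0,0,0],"travel":[-0.8,0.8,0],"jaw":-1},{"rotation":[0,0,0],"travel":[0,0,-8],"jaw":-1},{"rotation":[0,0,0],"travel":[0,0,-8],"jaw":-1},{"rotation":[0,0,0],"travel":[0,0,-8],"jaw":-1},{"rotation":[0,0,0],"travel":[0,0,-8],"jaw":-1},{"rotation":[0,0,0],"travel":[0,0,-8],"jaw":-1},{"rotation":[0,0,0],"travel":[0,0,0],"jaw":-1}]' 60
python3 -m jog '[{"rotation":[0,0,0],"travel":[0,0,0],"jaw":-1},{"rotation":[0,0,0],"travel":[0,0,0],"jaw":-1}]' 60
```

```text
time: 8.6
ee_pos: [0.547, -0.0755, 0.1245]
tcp_rot: [-90.0, 0.1, -19.2]
wrist_force: [0.4, -0.0, -0.5]
opening: 0.0224
time: 8.85
ee_pos: [0.5476, -0.0756, 0.1257]
tcp_rot: [-90.0, -0.0, -19.2]
wrist_force: [0.4, 0.0, -0.6]
opening: 0.0227
```

```bash
python3 -m jog '[{"rotation":[0,0,0],"travel":[0,0,-6],"jaw":-1},{"rotation":[0,0,0],"travel":[0,0,-6],"jaw":-1},{"rotation":[0,0,0],"travel":[0,0,-5],"jaw":-1},{"rotation":[0,0,0],"travel":[0,0,0],"jaw":-1},{"rotation":[0,0,0],"travel":[0,0,0],"jaw":-1},{"rotation":[0,0,0],"travel":[0,0,0],"jaw":-1}]' 60
python3 - <<'E'
from h import *
P=[]
for c in["wrist","scene","top"]:
  o=bot.get_obs();P.append(o["ee_pos"]);
  im=bot.camera(c);cv2.imwrite(f"pics/{c}6.png",im[:,:,::-1])
print(np.round(P,4),o["wrist_force"],o["tcp_rot"])
s=cv2.imread("pics/scene6.png");a=cv2.resize(s[175:235,230:290],(600,600),interpolation=cv2.INTER_CUBIC)
s=cv2.imread("pics/wrist6.png");b=cv2.resize(s[150:225,222:302],(640,600),interpolation=cv2.INTER_CUBIC)
cv2.imwrite("pics/sc6c.png",a);cv2.imwrite("pics/w6c.png",b)
E
```

```text
time: 9.6
ee_pos: [0.5475, -0.0756, 0.1086]
tcp_rot: [-90.0, -0.0, -19.2]
wrist_force: [0.4, -0.4, -2.1]
opening: 0.0227
[[ 0.5475 -0.0756  0.1086]
 [ 0.5475 -0.0756  0.1085]
 [ 0.5475 -0.0755  0.1085]] [-0.36706787  0.18026478 -0.20790479] [-8.99969251e+01 -1.84631128e-02 -1.91977012e+01]
```

View pics/sc6c.png

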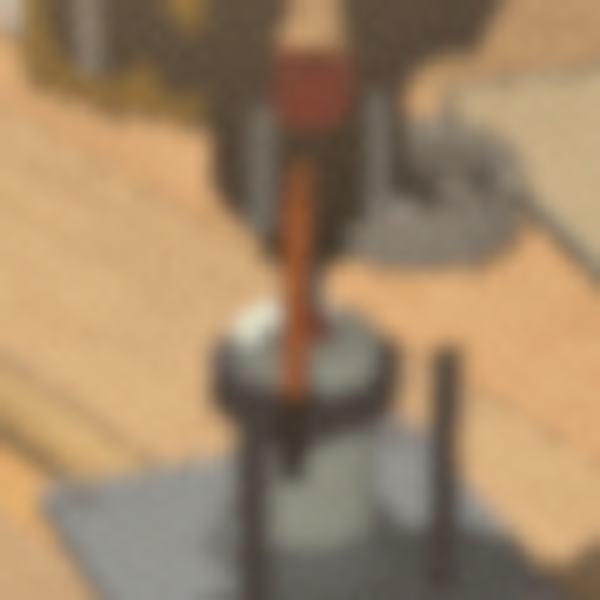

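View pics/w6c.png

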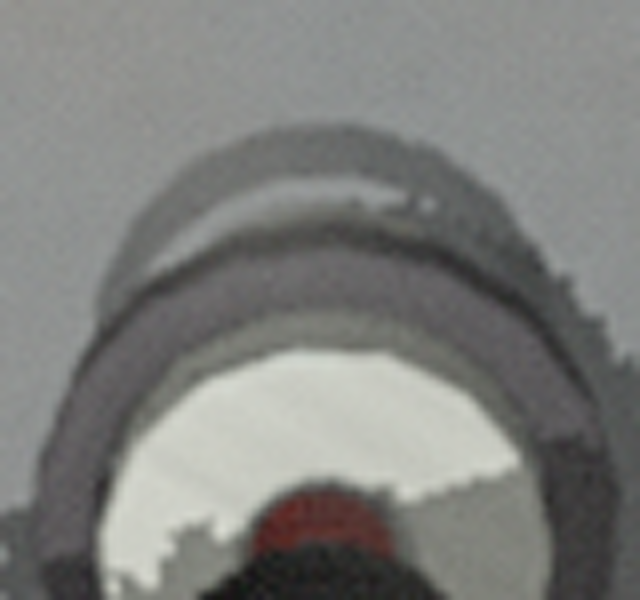

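```bash
python3 - <<'E'
from h import *
p=bot.camera_params("scene");a=np.linspace(0,2*np.pi,73);w=bot.camera_params("wrist")
for mz in(.071,.075,.0775,.08):
  f=lambda h,r,p:proj(None,np.array([.5483,-.0758,mz-.045+h])+r*np.c_[np.cos(a),np.sin(a),0*a],p)
  q=f(.12,.012,p);b=f(.106,.012,p);s=f(.065,.012,p)
  print(mz,"cap top",(q[:,1].min()-175)*10,"cap bottom",(b[:,1].max()-175)*10,"sleeve bot",(s[:,1].max()-175)*10,"cols",(q[:,0].min()-230)*10,(q[:,0].max()-230)*10, "wrist sleeve bot",(f(.065,.012,w)[:,1].min()-150)*8)
r=proj(None,np.array([.5483,-.0758,.075])+.0195*np.c_[np.cos(a),np.sin(a),0*a],p);print("rim scene",(r.min(0)-[230,175])*10,(r.max(0)-[230,175])*10)
E
```

```text
0.071 cap top 65.73654145458448 cap bottom 154.4452806992561 sleeve bot 296.7151394366391 cols 252.89462069713522 346.34950678916084 wrist sleeve bot 496.3769245403903
0.075 cap top 51.66849374227468 cap bottom 140.31604515287881 sleeve bot 283.0367924856702 cols 252.93452400298065 346.53803081461604 wrist sleeve bot 514.400868560055
0.0775 cap top 42.853459314179645 cap bottom 131.4623443135156 sleeve bot 274.4659863850728 cols 252.95952805603292 346.6561630998177 wrist sleeve bot 526.0999952910729
0.08 cap top 34.0210522387423 cap bottom 122.59094260069958 sleeve bot 265.8783213760745 cols 252.98458189216745 346.774530663389 wrist sleeve bot 538.151182839953
rim scene [223.80470655 295.27358983] [371.54521912 364.69455675]
```

The mark is about 2.5–3 mm above the rim, which both cameras support. I'll lower 3 mm, hold, then start turning.

```bash
python3 -m jog '[{"rotation":[0,0,0],"travel":[0,0,-3],"jaw":-1},{"rotation":[0,0,0],"travel":[0,0,0],"jaw":-1},{"rotation":[0,0,0],"travel":[0,0,0],"jaw":-1},{"rotation":[0,0,0],"travel":[0,0,0],"jaw":-1},{"rotation":[0,0,0],"travel":[0,0,0],"jaw":-1},{"rotation":[0,0,0],"travel":[0,0,0],"jaw":-1}]' 60
python3 -m jog '[{"rotation":[0,0,5],"travel":[0,0,0],"jaw":-1},{"rotation":[0,0,5],"travel":[0,0,0],"jaw":-1},{"rotation":[0,0,5],"travel":[0,0,0],"jaw":-1},{"rotation":[0,0,5],"travel":[0,0,0],"jaw":-1},{"rotation":[0,0,0],"travel":[0,0,0],"jaw":-1},{"rotation":[0,0,0],"travel":[0,0,0],"jaw":-1}]' 60
python3 - <<'E'
from h import *
for c in["scene","wrist"]:
  o=bot.get_obs();im=bot.camera(c);cv2.imwrite(f"pics/{c}7.png",im[:,:,::-1])
print(o["ee_pos"],o["wrist_force"],o["torque"],o["tcp_rot"],o["q"][5])
s=cv2.imread("pics/scene7.png");a=cv2.resize(s[175:235,230:290],(500,500),interpolation=cv2.INTER_CUBIC)
b=cv2.resize(cv2.imread("pics/wrist7.png")[150:300,180:340],(300,281)); c=np.zeros((500,800,3),np.uint8);c[:,:500]=a;c[:281,500:]=b;cv2.imwrite("pics/c7.png",c)
E
```

```text
time: 10.5
ee_pos: [0.5474, -0.0755, 0.1053]
tcp_rot: [-90.0, -0.0, -19.2]
wrist_force: [-0.0, -0.6, -1.5]
opening: 0.0227
time: 11.25
ee_pos: [0.5474, -0.0755, 0.1053]
tcp_rot: [-90.0, -0.0, 0.7]
wrist_force: [0.6, -0.3, -1.1]
opening: 0.0228
[ 0.54735022 -0.07553086  0.10525684] [ 0.46114853  1.04143117 -1.2969127 ] [ 6.97919166e-02  5.15313471e-02 -1.59199174e-05] [-8.99988619e+01  3.32325390e-03  7.13547059e-01] 81.42929384458226
```

View pics/c7.png

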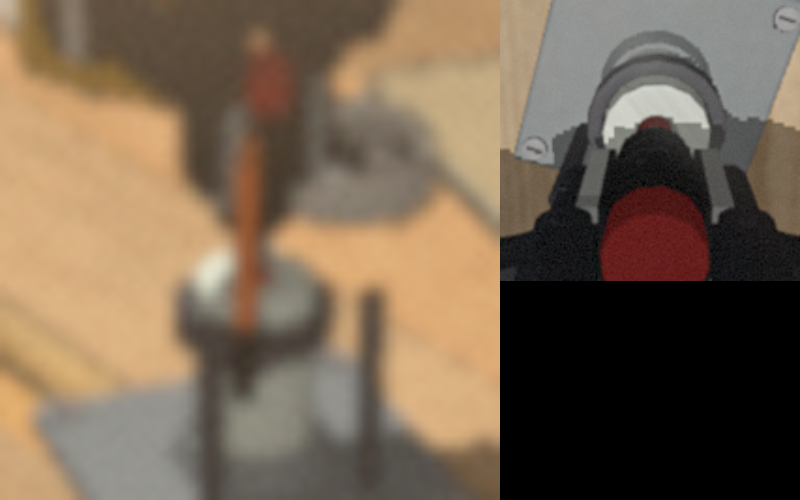

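The band still shows at the rim and the lever hasn't moved. I'll keep turning counter-clockwise.

```bash
python3 -m jog '[{"rotation":[0,0,5],"travel":[0,0,0],"jaw":-1},{"rotation":[0,0,5],"travel":[0,0,0],"jaw":-1},{"rotation":[0,0,5],"travel":[0,0,0],"jaw":-1},{"rotation":[0,0,5],"travel":[0,0,0],"jaw":-1},{"rotation":[0,0,5],"travel":[0,0,0],"jaw":-1},{"rotation":[0,0,5],"travel":[0,0,0],"jaw":-1},{"rotation":[0,0,0],"travel":[0,0,0],"jaw":-1}]' 60
python3 - <<'E'
from h import *
for c in["scene","wrist"]:
  o=bot.get_obs();im=bot.camera(c);cv2.imwrite(f"pics/{c}8.png",im[:,:,::-1])
print(o["ee_pos"],o["wrist_force"],o["torque"],o["tcp_rot"],o["q"][5])
s=cv2.imread("pics/scene8.png");a=cv2.resize(s[175:235,230:290],(500,500),interpolation=cv2.INTER_CUBIC)
b=cv2.resize(cv2.imread("pics/wrist8.png")[150:300,180:340],(300,281)); c=np.zeros((500,800,3),np.uint8);c[:,:500]=a;c[:281,500:]=b;cv2.imwrite("pics/c8.png",c)
E
```

```text
time: 12.22
ee_pos: [0.5471, -0.0754, 0.1052]
tcp_rot: [-90.0, 0.0, 30.7]
wrist_force: [-2.6, 2.0, 0.2]
opening: 0.0225
[ 0.54710971 -0.07537928  0.10525258] [-2.56261539  2.3176342   0.55540984] [ 0.38140695  0.47115973 -0.12507744] [-8.99711244e+01  1.83560549e-02  3.06696339e+01] 51.47994123896077
```

View pics/c8.png

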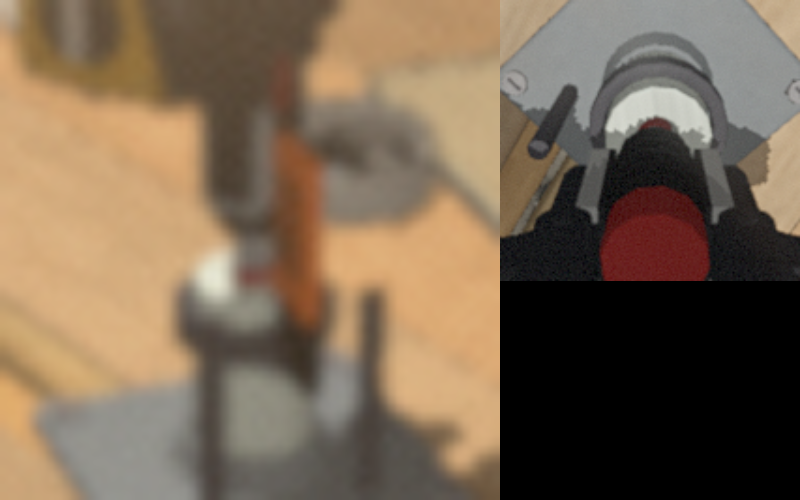

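The lever is swinging with the hand, and the red band at (253,270) still sits at the rim. Continuing.

```bash
python3 -m jog '[{"rotation":[0,0,5],"travel":[0,0,0],"jaw":-1},{"rotation":[0,0,5],"travel":[0,0,0],"jaw":-1},{"rotation":[0,0,5],"travel":[0,0,0],"jaw":-1},{"rotation":[0,0,5],"travel":[0,0,0],"jaw":-1},{"rotation":[0,0,3],"travel":[0,0,0],"jaw":-1},{"rotation":[0,0,0],"travel":[0,0,0],"jaw":-1}]' 60
python3 - <<'E'
from h import *
for c in["scene","top"]:
  o=bot.get_obs();im=bot.camera(c);cv2.imwrite(f"pics/{c}9.png",im[:,:,::-1])
print(o["ee_pos"],o["wrist_force"],o["torque"],o["tcp_rot"],o["q"][5])
s=cv2.imread("pics/scene9.png");a=cv2.resize(s[175:235,230:290],(500,500),interpolation=cv2.INTER_CUBIC)
b=cv2.resize(cv2.imread("pics/top9.png")[160:220,240:300],(300,300),interpolation=cv2.INTER_CUBIC); c=np.zeros((500,800,3),np.uint8);c[:,:500]=a;c[:300,500:]=b;cv2.imwrite("pics/c9.png",c)
E
```

```text
time: 13.08
ee_pos: [0.5473, -0.0755, 0.1052]
tcp_rot: [-90.0, -0.0, 53.7]
wrist_force: [-1.3, 1.2, -0.9]
opening: 0.0228
[ 0.54731557 -0.07550657  0.10521852] [-2.60923544  2.216125    0.03458544] [ 0.40683829  0.45315325 -0.0996155 ] [-8.99896940e+01  1.96441009e-05  5.36671761e+01] 28.475467763559937
```

View pics/c9.png

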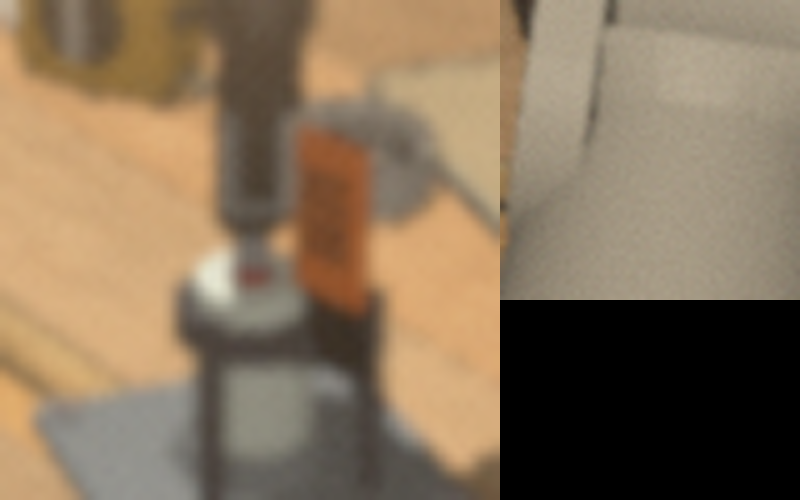

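```bash
python3 -m jog '[{"rotation":[0,0,2.5],"travel":[0,0,0],"jaw":-1},{"rotation":[0,0,2.5],"travel":[0,0,0],"jaw":-1},{"rotation":[0,0,0],"travel":[0,0,0],"jaw":-1}]' 60
python3 -c "
from h import *
o=bot.get_obs();print(o['torque'],o['wrist_force'],o['tcp_rot'])"
python3 -m jog '[{"rotation":[0,0,2],"travel":[0,0,0],"jaw":-1},{"rotation":[0,0,0],"travel":[0,0,0],"jaw":-1}]' 60
python3 -c "
from h import *
o=bot.get_obs();print(o['torque'],o['wrist_force'],o['tcp_rot'])"
```

```text
time: 13.55
ee_pos: [0.5474, -0.0755, 0.1052]
tcp_rot: [-90.0, -0.0, 58.7]
wrist_force: [-1.7, 1.8, -1.4]
opening: 0.0225
[ 0.43086137  0.33555418 -0.00560877] [-1.67430934  1.76497584 -1.43451944] [-8.99994256e+01 -3.96283801e-03  5.87163907e+01]
time: 13.8
ee_pos: [0.5474, -0.0755, 0.1052]
tcp_rot: [-90.0, -0.0, 60.8]
wrist_force: [-2.4, 1.8, -1.8]
opening: 0.0229
[ 0.51806697  0.28330118 -0.02387037] [-2.4194696   1.83365113 -1.82915769] [-8.99989141e+01 -3.69420634e-03  6.08051021e+01]
```

```bash
python3 -m jog '[{"rotation":[0,0,2],"travel":[0,0,0],"jaw":-1},{"rotation":[0,0,0],"travel":[0,0,0],"jaw":-1}]' 60
python3 -c "
from h import *
o=bot.get_obs();print(o['torque'],o['wrist_force'],o['tcp_rot'])"
python3 -m jog '[{"rotation":[0,0,2],"travel":[0,0,0],"jaw":-1},{"rotation":[0,0,0],"travel":[0,0,0],"jaw":-1}]' 60
python3 - <<'E'
from h import *
im=bot.camera("scene");cv2.imwrite("pics/scene10.png",im[:,:,::-1])
o=bot.get_obs();print(o['torque'],o['wrist_force'],o['tcp_rot'],o['ee_pos'])
a=cv2.resize(im[175:235,230:290,::-1],(600,600),interpolation=cv2.INTER_CUBIC);cv2.imwrite("pics/c10.png",a)
for L in(.7,.9,.95,1.05):
  t=np.radians(-15.4)-2.1+L
  P=[[.5483+r*np.cos(t),-.0758+r*np.sin(t),z] for r in(.019,.048) for z in(.079,.135)]
  print(L,np.round((proj("scene",P)-[230,175])*10).tolist())
E
```

```text
time: 14.05
ee_pos: [0.5471, -0.0754, 0.1052]
tcp_rot: [-90.0, -0.0, 62.9]
wrist_force: [-4.5, 2.6, 0.1]
opening: 0.0229
[ 0.74508319  0.63023848 -0.15884059] [-4.50580975  2.59324392  0.09737824] [-8.99637574e+01 -4.14501341e-03  6.28679994e+01]
time: 14.3
ee_pos: [0.5468, -0.0753, 0.1053]
tcp_rot: [-89.9, -0.0, 64.8]
wrist_force: [-6.8, 3.7, 0.5]
opening: 0.0228
[ 0.99257123  0.89292735 -0.30074917] [-5.90047758  4.2338372   1.81858766] [-8.99314102e+01 -9.68935776e-03  6.48215354e+01] [ 0.5468207  -0.07529446  0.10528954]
0.7 [[337.0, 345.0], [339.0, 151.0], [399.0, 391.0], [402.0, 194.0]]
0.9 [[348.0, 341.0], [351.0, 147.0], [428.0, 380.0], [432.0, 184.0]]
0.95 [[351.0, 340.0], [354.0, 146.0], [434.0, 377.0], [439.0, 181.0]]
1.05 [[355.0, 337.0], [358.0, 144.0], [446.0, 370.0], [451.0, 174.0]]
```

View pics/c10.png

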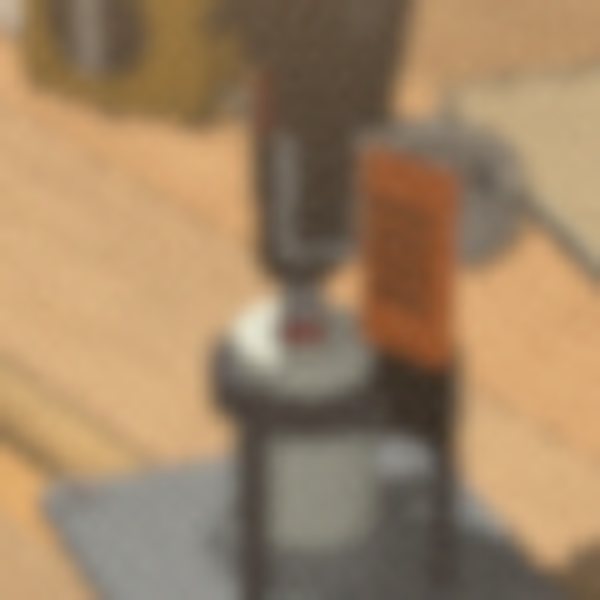

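```bash
python3 -m jog '[{"rotation":[0,0,1.5],"travel":[0,0,0],"jaw":-1},{"rotation":[0,0,0],"travel":[0,0,0],"jaw":-1},{"rotation":[0,0,0],"travel":[0,0,0],"jaw":-1},{"rotation":[0,0,0],"travel":[0,0,0],"jaw":-1}]' 60
python3 - <<'E'
from h import *
im=bot.camera("scene");w=bot.camera("wrist")
o=bot.get_obs();print(o['time'],o['torque'],o['wrist_force'],o['tcp_rot'],o['ee_pos'],o["qd"].max())
a=cv2.resize(im[175:235,230:290,::-1],(500,500),interpolation=cv2.INTER_CUBIC)
b=cv2.resize(w[130:300,170:340,::-1],(300,300)); c=np.zeros((500,800,3),np.uint8);c[:,:500]=a;c[:300,500:]=b
c[300:,500:]=cv2.resize(im[140:220,140:260,::-1],(300,200));cv2.imwrite("pics/c11.png",c)
o2=cv2.imread("pics/scene10.png")[:,:,::-1]
def fl(i):
  h=cv2.cvtColor(np.ascontiguousarray(i[175:235,230:290]),cv2.COLOR_RGB2HSV);m=(h[...,0]<14)&(h[...,1]>140)&(h[...,2]>90);m[:,:34]=0;ys,xs=np.nonzero(m);return xs.mean(),ys.mean(),xs.max(),len(xs)
print(fl(o2),fl(im))
E
```

```text
time: 14.85
ee_pos: [0.5466, -0.0752, 0.1053]
tcp_rot: [-89.9, -0.0, 66.3]
wrist_force: [-8.7, 4.0, 2.3]
opening: 0.0227
14.95 [ 1.13642386  1.04664029 -0.35926987] [-8.61425907  4.30049607  2.13625995] [-8.99056020e+01 -1.64648259e-02  6.63132529e+01] [ 0.54659799 -0.07519696  0.10530349] 0.07230566398844378
(np.float64(40.39751552795031), np.float64(25.832298136645964), np.int64(44), 161) (np.float64(40.449367088607595), np.float64(25.879746835443036), np.int64(44), 158)
```

View pics/c11.png

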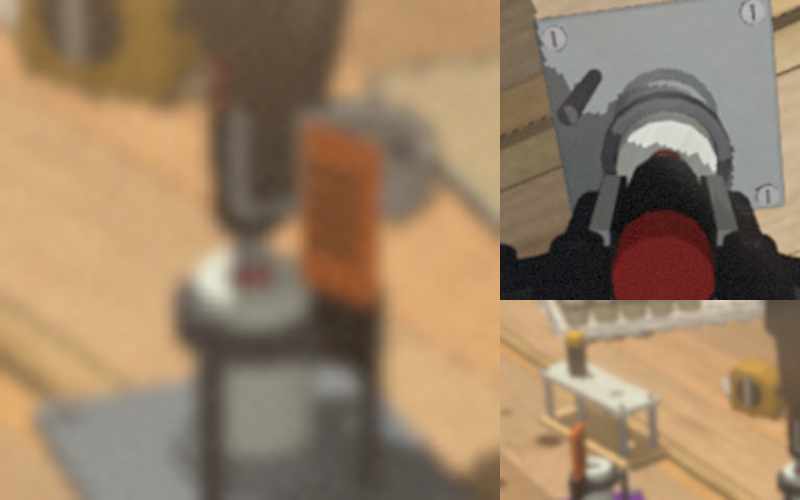

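```bash
python3 - <<'E'
from h import *
im=bot.camera("scene")
R=im[195:220,250:272].astype(int);d=R[...,0]-(R[...,1]+R[...,2])//2
print(195+np.arange(25));print(np.c_[195+np.arange(25),d[:,7:14],R[:,10,0]])
p=bot.camera_params("scene");a=np.linspace(0,2*np.pi,73)
f=lambda z,r:proj(None,np.array([.5480,-.0758,z])+r*np.c_[np.cos(a),np.sin(a),0*a],p)
print("rim rows",f(.075,.0195)[:,1].min(),f(.075,.0195)[:,1].max(),"bore",f(.075,.0075)[:,1].max())
for m in(.070,.073,.0755,.078,.08):print(m,"band top",f(m+.005,.006)[:,1].max(),"band bot",f(m-.005,.006)[:,1].max(),"sleeve bot",f(m+.02,.012)[:,1].max())
E
```

```text
[195 196 197 198 199 200 201 202 203 204 205 206 207 208 209 210 211 212
 213 214 215 216 217 218 219]
[[195  18  16  18  17  20  18  19  85]
 [196  18  15  16  18  19  17  19  84]
 [197  15  14  14  17  19  18  18  83]
 [198  17  14  16  17  17  17  18  89]
 [199  17  15  13  16  16  14  14  98]
 [200  19  15  15  14  15  14  19  98]
 [201  22  18  15  15  18  21  33  85]
 [202  32  21  16  19  23  35  52  86]
 [203  41  24  15  15  26  47  62  95]
 [204  38  23  13  13  25  43  60 108]
 [205  26  19  13  12  20  30  43 113]
 [206  17  18  18  19  20  22  22 114]
 [207  14  23  32  32  29  24  16 114]
 [208  17  28  41  41  36  26  15 119]
 [209  14  20  28  27  25  19  12 125]
 [210  12  13  14  14  13  10  11 133]
 [211  12  10  11  10  11  11  11 139]
 [212  10  11  10  11  10  10  10 143]
 [213  11  11   9  11  11  10  10 138]
 [214  11  10  10  11  10  10  10 114]
 [215  12  13  12  12  10  12  13  88]
 [216  12  13  12  12  12  12  13  74]
 [217  12  12  13  11  13  12  12  81]
 [218  11   9  11  11  10   9  10  96]
 [219   9  10  10   9   9   9  11 122]]
rim rows 204.55856973135033 211.50267900079183 bore 209.31925887251114
0.07 band top 209.04931491186596 band bot 212.39631286403014 sleeve bot 205.04507256510917
0.073 band top 208.0401484102465 band bot 211.39493137492548 sleeve bot 204.02029105815933
0.0755 band top 207.197379082844 band bot 210.55867032516318 sleeve bot 203.16446168292174
0.078 band top 206.3529708146223 band bot 209.7207892920768 sleeve bot 202.30694995463298
0.08 band top 205.67626094739344 band bot 209.04931491186596 sleeve bot 201.6197259416269
```

The band's top edge is at row ~206.8, which puts the mark about 75–77 mm above the bench, so the rim cuts the band. The flag didn't move with the extra push, so it is against its stop. Handing in.

```bash
python3 -c "
from workcell import bot
print(bot.job_done());print(bot.get_obs()['ee_pos'],bot.get_obs()['opening'])"
```

```text
the job is handed in; nothing more can be done
None
the job is handed in; nothing more can be done
```

I took the red leg from the rack and put it down the bore of the larger grey clamp to the middle of its red band. I held it there with the lever open, then turned the hand about 85° counter-clockwise so the finger side swung the lever to its stop. I handed in at about 15 s with the leg still gripped; no verdict was reported.

Last checks before handing in:
- **Height:** the band's middle measured 75–77 mm above the bench, against the rim at 75 mm. The rim was still cutting the band.
- **Lever:** a further 1.5° of push did not move the flag while the wrist load rose (wrist force to about 10 N), so it was against its stop. The flag's outline in the picture fits about 1.0–1.05 rad. The lever angle itself cannot be read directly.
- **Grip:** set to 60 N, with the finger opening steady at 22.7 mm.
- **Other things:** the yellow leg looked in place. I saw no contact with the tape measure, tin or screwdriver, but did not re-measure their positions.

One disagreement: the first height estimates differed by about 2.5 mm. The scene camera gave 77.5 mm and the wrist camera about 80 mm, so I lowered the leg 3 mm before swinging the lever.

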